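Swap three carved boxes onto their own bases

TASK

The three carved wooden boxes stand on one another's bases. First set one of them down on the empty cork pad to make room, then bring every box to the base of its own shape (round on round, square on square, oblong on oblong), upright, in the middle, and the square and oblong boxes in line with the edges of their bases. Set them down gently, tip none over, and leave the mug, the jar and the brush where they are.

Things in the scene. Friction and masses are not known exactly. Their poses are not given: they have to be found in the camera images.
- box_round: Turned round lidded box of pale wood: cylinder 58 mm across, 65.5 mm high, with a small knob on the lid (16 mm across, 13 mm high, top 78.5 mm above the underside); loose, 110 to 240 g, lid fixed on (box and lid lift as one piece). Stands upright at the start on one of the two bases that are not its own. Origin: centre of the underside; z up.
- box_square: Square lidded box of pale wood, 54 x 54 mm, 60 mm high, flat lid; loose, 110 to 240 g, lid fixed on (box and lid lift as one piece). Stands upright at the start on one of the two bases that are not its own. Origin: centre of the underside; x and y along its sides, z up.
- box_oblong: Oblong lidded box of pale wood, 90 mm (along its x) by 46 mm (along its y), 48 mm high, flat lid; loose, 110 to 240 g, lid fixed on (box and lid lift as one piece). Stands upright at the start on one of the two bases that are not its own. Origin: centre of the underside; z up.
- base_round: Round base of dark wood, 110 mm across, 12 mm thick; fixed to the bench, does not move; it lies anywhere in the work area, turned by up to 35 degrees. Origin: centre of the underside (top face at z = 12 mm); z up.
- base_square: Square base of dark wood, 100 x 100 mm, 12 mm thick; fixed to the bench, does not move; it lies anywhere in the work area, turned by up to 35 degrees. Origin: centre of the underside (top face at z = 12 mm); x and y along its edges.
- base_oblong: Oblong base of dark wood, 130 mm (along its x) by 88 mm (along its y), 12 mm thick; fixed to the bench, does not move; it lies anywhere in the work area, turned by up to 35 degrees. Origin: centre of the underside (top face at z = 12 mm).
- cork_pad: Six-sided cork pad, 110 mm across the flats, 6 mm thick, empty at the start: the spare place; fixed to the bench, does not move; it lies anywhere in the work area, turned by up to 35 degrees. Origin: centre of the underside (top face at z = 6 mm).
- mug: Bystander: wooden mug with a handle, 76 mm across, 90 mm high, standing loose at the right far side. Origin: centre of the underside.
- jar: Bystander: glass jar with a steel cap, 64 mm across, 75 mm high, standing loose at the left far side. Origin: centre of the underside.
- brush: Bystander: flat brush with a wooden handle, lying loose between the bases in the middle near the robot, roughly along world x, 200 mm long, 43 mm wide, 20 mm high. Origin: on its underside at the middle of its length; x along it towards the bristles.
Mind the look-alikes: they are no part of the job. Leave any red look-alike of the box_round alone. What is shaped like the box_square but green is not meant.

How it is judged:
By the outcome, as a careful person would: the job done as asked, in the order asked, and still so for the second after the job is handed in, with the robot touching nothing.
It also fails if it takes over 112 s, if anything falls off the work surface, if the arm or the gripper's body presses on something with over 40 N, if the wrist force passes 120 N, or if a joint passes its speed limit or range.

ROBOT

A 6-joint arm with a two-finger parallel gripper is mounted at the origin on the work surface. World frame = base frame: x ahead of the robot, y to its left, z up, the work surface at z = 0. Lengths are in m, angles in rad, forces in N, time in s.
With the tool pointing down it reaches from about 0.4 to 0.825 m from the base axis. Payload 7 kg.
Tool frame: the origin (TCP) lies between the finger pads; the fingertips stand 22 mm ahead of it and the grasp point (between the pads) lies 3 mm ahead of it (arm.tip_reach is the distance from the TCP to the fingertips, in m); z points along the fingers, y is the line along which they close (so a half turn about z gives the same grasp; the last joint's range is limited). The gripper opens to 88 mm and grips with 3 to 60 N. Pads are 19 mm wide; open, the fingers measure 130 mm over their backs; the gripper's body (78 mm by 193 mm) begins 47 mm behind the grasp point.
Start: joints at [1.568, 0.359, 0.012, 0, -1.224, -0.288], TCP at [0.194, 0.647, 0.21] pointing down, gripper open.
Joint ranges: [-3.07, 3.07], [-1.43, 2.12], [-1.02, 1.25], [-3.03, 1.67], [-3.05, -0], [-3.03, 3.03]. Speed limits (rad/s): [2.39, 2.39, 3.01, 3.14, 3.14, 3.14].

INTERFACE

Orientations are given as [roll, pitch, yaw] about the fixed x, y, z axes, in that order (R = Rz(yaw) Ry(pitch) Rx(roll)).
In Python, from station import arm, viewer gives the robot as it stands. The module is installed in compiled form; this text tells all that it offers.
- The arm moves only by the tool apply_moves, never from a script. Its argument "commands" is a list that holds one entry, the list of rows, each a list of 5 numbers: the closure, from -1 (fully open) to 1 (shut), then the shift along the world's x, y, z as a fraction of full scale, then the turn about the world's z as a fraction of full scale. In form: [[[fingers, tx, ty, tz, yaw], ...]]. A call has 1 to 12 rows; each row shifts and turns the commanded pose from where the row before left it; what a row does not reach is not made up. Full scale, the value 1, is 20 cm for a shift and pi rad for a turn. A row lasts 1/10 s, in which the tool goes at most 50 mm and 8.59 degrees, less where a joint would pass 70% of its speed; a pose out of reach is approached as far as the arm can. A call with a number of a shift or a turn outside -1 to 1 is refused whole. A call with a gripper value outside its range is refused whole. The fingers move at their own pace and stop on an object; "force" is the grip in N (left out, the last holds). Time passes only in rows, so rows that do not move let the fingers close. It gives the time, the measured TCP pose, the force, the opening and the grip force at its end, in the units of the state.
- arm.get_state(): the state, without advancing time (a new reading comes with each control period).
- viewer.grab_frame(name): name is "scene" or "top"; returns a dict with "image" (420x560x3 uint8, blue, green, red), "mtx" (3x3 intrinsics, pixels), "rvec" (rotation vector, rad) and "tvec" (3), from world to camera coordinates, as OpenCV has them. Camera axes: x right, y down, z forward; pixel columns grow to the right and rows downward; lengths in m; the calibration is good to about 2 mm. A picture is of the moment at which its call begins. There is no depth.
- arm.job_done(): hands the job in; it is judged then, once.
The state is a dict: "t": time; "q": joint angles; "qd": joint speeds; "joint_efforts": joint torques, N m; "eef_pos": TCP position; "ee_rot": TCP orientation; "force": force on the tool from outside, world axes, zero at the start; "moment": the same for the moment, N m; "width": finger opening in m; "gripper_force": force on a finger pad.
Only numpy, scipy, OpenCV 4.12 (cv2) and the standard library are available. Lean on these libraries where they do the work, as an engineer would, in place of code of your own. Each camera call takes 0.05 s, during which the arm holds its last target. There are 200 camera calls.

## Working session

There is one attempt and no reset: what is moved stays moved. The work goes in short steps, Python scripts to look and compute and a tool call to move; the robot and the scene stay as the last step left them, time stands still between calls to the robot, and variables do not carry over. Pictures are saved under pics/ and viewed, at most 14 in all, crops included, and the job is handed in when it is done.

Besides the shell and the picture viewer there is one more tool, called after "Emit:" in YAML: its name, and indented under it one key for each argument. apply_moves: Moves the arm, as the interface text tells. Shift numbers are shares of 20 cm and turn numbers shares of pi rad, none past 1 either way. Its arguments: {"type":"object","properties":{"commands":{"type":"array","items":{"type":"array","items":{"type":"array","items":{"type":"number"}}}},"force":{"type":"number"}},"required":["commands"]}

```bash
mkdir -p pics
cat > h.py <<'E'
import numpy as np, cv2
from station import arm, viewer
def grab(n,fn=None):
    f=viewer.grab_frame(n)
    if fn: cv2.imwrite('pics/'+fn,f['image'])
    return f
def ray(f,uv,z):
    R=cv2.Rodrigues(np.array(f['rvec'],float))[0]; t=np.array(f['tvec'],float).ravel()
    d=R.T@np.linalg.inv(np.array(f['mtx']))@np.array([uv[0],uv[1],1.]); c=-R.T@t
    return (c+d*(z-c[2])/d[2])
def proj(f,p):
    return cv2.projectPoints(np.array(p,float).reshape(-1,3),np.array(f['rvec'],float),np.array(f['tvec'],float),np.array(f['mtx'],float),None)[0].reshape(-1,2)
E
python3 - <<'E'
from h import *
import pickle
a=grab('scene','s0.png');b=grab('top','t0.png')
pickle.dump((a,b),open('f0.pkl','wb'))
for f in(a,b):
    R=cv2.Rodrigues(np.array(f['rvec'],float))[0];print(-R.T@np.array(f['tvec']).ravel(),R[2],np.array(f['mtx'])[0,0])
print(arm.get_state())
E
```

```text
[0.94165902 0.44002724 0.86862946] [-0.39904576 -0.43893069 -0.80504803] 379.1994970315997
[0.38231385 0.01117314 1.17791168] [ 0.14729902  0.00428575 -0.98908272] 435.30803376246286
{'t': 0.1, 'q': array([ 1.56809480e+00,  3.59309108e-01,  1.11299949e-02, -3.36589080e-04,
       -1.22412164e+00, -2.88092612e-01]), 'qd': array([ 0.00060697, -0.00210622,  0.00182683,  0.00081235, -0.00120812,
        0.00049   ]), 'joint_efforts': array([-2.35984517e-03, -5.84164023e+01,  2.93752956e+01,  7.01557964e+00,
        1.02195988e-02, -5.52056918e-05]), 'eef_pos': array([0.19342158, 0.64618576, 0.20950642]), 'ee_rot': array([ 3.14006032e+00, -1.24095642e-04, -2.90908642e-01]), 'force': array([-0.63268338, -0.07654901,  0.73310339]), 'moment': array([ 0.00252811, -0.04509081,  0.01583888]), 'gripper_force': 0.0, 'width': 0.08775136844974177}
```

View pics/s0.png

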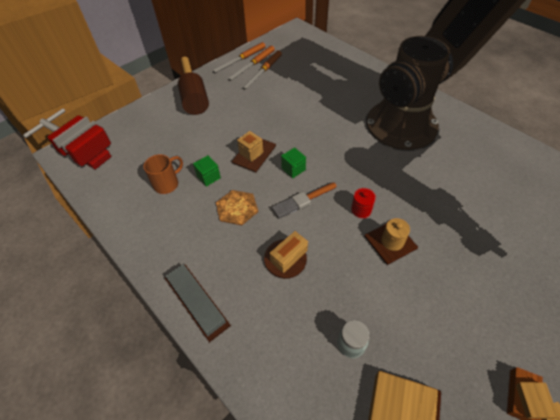

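View pics/t0.png

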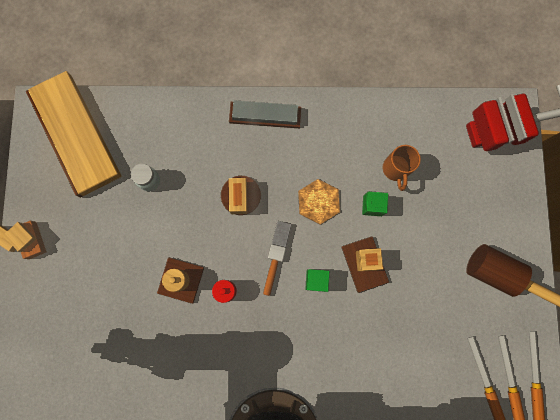

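Top view: the pale oblong box is on the round base (240,195), the round box on the square base (176,280) and the square box on the oblong base (369,260). The cork pad is at (320,201) and empty. Possible mix-ups: the red round look-alike at (223,291), and the green cubes at (375,204) and (317,280). I'm choosing the pale wooden ones and will check them in one close crop.

Run:
```python
import pickle,cv2,numpy as np
a,b=pickle.load(open('f0.pkl','rb'))
im=b['image']
def c(x,y,w=66,h=50,s=6): return cv2.resize(im[y-h//2:y+h//2,x-w//2:x+w//2],None,fx=s,fy=s,interpolation=cv2.INTER_CUBIC)
o=np.vstack([np.hstack([c(240,197),c(180,280)]),np.hstack([c(367,263,66,62,)[:300] if 0 else c(367,263),c(320,201)])])
def tint(o): return np.clip(o*1.5,0,255).astype(np.uint8)
cv2.imwrite('pics/c0.png',tint(o)[:600,:800])
```

```text
(no output)
```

View pics/c0.png

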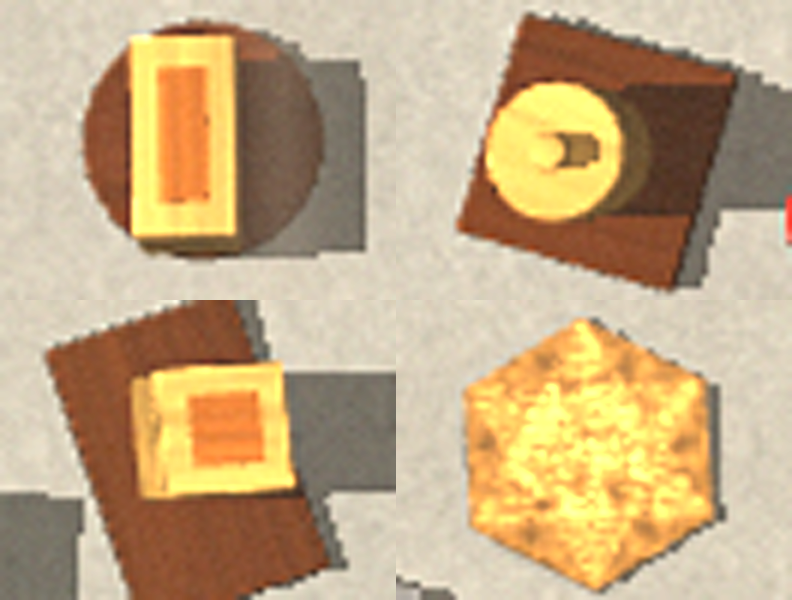

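The crop confirms the choice: pale oblong box on the round base, pale knobbed box on the square base, pale square box on the oblong base, and the cork pad empty. Next I fit the models to colour masks in each camera.

```bash
cat > fit.py <<'E'
from h import *
from scipy.optimize import minimize
def shape(k):
    th=np.linspace(0,2*np.pi,40,endpoint=False); c=np.c_[np.cos(th),np.sin(th)]
    r=lambda a,b:np.array([[a,b],[-a,b],[-a,-b],[a,-b]])/2
    hx=np.radians(np.arange(6)*60+30)
    return {'br':(c*.055,0,.012),'bs':(r(.1,.1),0,.012),'bo':(r(.13,.088),0,.012),
     'cork':(np.c_[np.cos(hx),np.sin(hx)]*.055/np.cos(np.pi/6),0,.006),
     'round':(c*.029,0,.0655),'square':(r(.054,.054),0,.06),'oblong':(r(.09,.046),0,.048)}[k]
S=8
def hull(f,k,p,z0):
    xy,a,b=shape(k);c,s=np.cos(p[2]),np.sin(p[2])
    w=xy@np.array([[c,s],[-s,c]])+p[:2]
    P=np.r_[np.c_[w,np.full(len(w),z0+a)],np.c_[w,np.full(len(w),z0+b)]]
    q=proj(f,P)
    if k=='round':
        t=np.linspace(0,2*np.pi,16);kn=np.c_[p[0]+.008*np.cos(t),p[1]+.008*np.sin(t),np.full(16,z0+.0785)]
        return [cv2.convexHull(q.astype(np.float32)),cv2.convexHull(np.r_[proj(f,kn),proj(f,kn-[0,0,.013])].astype(np.float32))]
    return [cv2.convexHull(q.astype(np.float32))]
def rend(f,hs,win):
    x,y,w,h=win;m=np.zeros((h*S,w*S),np.uint8)
    for q in hs: cv2.fillConvexPoly(m,np.round(((q.reshape(-1,2)-[x,y]+.5)*S-.5)*16).astype(np.int32),255,shift=4)
    return cv2.resize(m,(w,h),interpolation=cv2.INTER_AREA)/255.
def masks(f,win):
    x,y,w,h=win;im=cv2.GaussianBlur(f['image'],(0,0),.01)[y:y+h,x:x+w].astype(float)
    B,G,R=im[...,0],im[...,1],im[...,2]
    u=((R-B)/(R+1)>.33)
    pale=u&(G/(R+1)>.6)
    n,l,st,_=cv2.connectedComponentsWithStats(u.astype(np.uint8))
    u=l==1+np.argmax(st[1:,4]); 
    pm=np.zeros(u.shape,np.uint8);cs=cv2.findContours((pale&u).astype(np.uint8),cv2.RETR_EXTERNAL,cv2.CHAIN_APPROX_NONE)[0]
    if cs: cv2.drawContours(pm,[max(cs,key=cv2.contourArea)],-1,1,-1)
    return u.astype(float),pm.astype(float)
def fit(f,base,box,pb,px,zb,half=45):
    u0,v0=proj(f,[pb[0],pb[1],.02])[0].astype(int);x0,y0=max(0,u0-half),max(0,v0-half);win=(x0,y0,min(560,u0+half)-x0,min(420,v0+half)-y0)
    u,pm=masks(f,win)
    def cost(v):
        hb=hull(f,base,v[:3],0);c=0
        if box:
            hx=hull(f,box,v[3:],zb); c=np.abs(rend(f,hx,win)-pm).sum(); hb=hb+hx
        return c+np.abs(rend(f,hb,win)-u).sum()
    v=np.r_[pb,px] if box else np.array(pb,float)
    sc=np.tile([.006,.006,.15],len(v)//3)
    for _ in range(3):
        sim=np.vstack([v]+[v+sc*e for e in np.eye(len(v))])
        v=minimize(cost,v,method='Nelder-Mead',options=dict(initial_simplex=sim,xatol=1e-5,fatol=.05,maxiter=600)).x; sc=-sc*.5
    return v,cost(v),u.sum(),pm.sum()
E
cat > m0.py <<'E'
from fit import *
import pickle
fs=pickle.load(open('f0.pkl','rb'))
t=fs[1]
def g(uv,z): return ray(t,uv,z)[:2]
J=[('br','oblong',(240.5,195.5),0,(237.5,194.5),1.57,.012),('bs','round',(181,281),-.25,(174,280),0,.012),('bo','square',(366,264),.35+1.57-3.14+1.57-.0,(369,260),0,.012),('cork',None,(320,201),0,None,0,0)]
for b,x,ub,yb,ux,yx,zb in J:
    for f,n in zip(fs,('scene','top')):
        best=None
        yaws=[yb] if b!='bo' else [yb,yb+1.57]
        for y in yaws:
            r=fit(f,b,x,[*g(ub,.012),y],[*g(ux,.06),yx] if x else None,zb)
            if best is None or r[1]<best[1]: best=r
        print(b,x,n,np.round(best[0],4),'res',round(best[1],1),best[2:])
E
python3 m0.py
```

```text
br oblong scene [ 0.6271  0.0933 -0.8842  0.6205  0.0974  3.1099] res 223.8 (np.float64(1513.0), np.float64(1103.0))
br oblong top [ 0.6274  0.0941 -0.0425  0.6189  0.0865  2.8512] res 478.3 (np.float64(1200.0), np.float64(1064.0))
bs round scene [ 0.3944  0.2516 -0.2687  0.3959  0.2557 -0.0577] res 120.8 (np.float64(1463.0), np.float64(742.0))
bs round top [ 0.3958  0.2513 -0.2643  0.3946  0.2541  0.0074] res 362.0 (np.float64(1436.0), np.float64(841.0))
bo square scene [ 0.4396 -0.2451  0.3415  0.4512 -0.2438  0.0887] res 551.3 (np.float64(1065.0), np.float64(1065.0))
bo square top [ 0.4411 -0.2421  3.4649  0.4504 -0.2447  0.0517] res 84.3 (np.float64(1665.0), np.float64(590.0))
cork None scene [ 0.613  -0.1211  0.568 ] res 35.4 (np.float64(1131.0), np.float64(1131.0))
cork None top [ 0.612  -0.1204  0.5722] res 36.8 (np.float64(1411.0), np.float64(1411.0))
```

Run:
```python
import pickle
a,b=pickle.load(open('f0.pkl','rb'))
for n,f,P in(('top',b,{'oblpale':(232,185),'inlay':(237,194),'brdark':(250,185),'brshadow':(253,195),'brleft':(225,190),'bsdark':(170,262),'bsshadow':(195,280),'bo':(360,280),'sqtop':(362,252),'rdtop':(168,285),'bench':(300,150)}),('scene',a,{'bs':(390,256),'br':(275,262),'bo':(262,155),'bo2':(240,158)})):
  for k,(u,v) in P.items():
    p=f['image'][v,u].astype(float);print(n,k,p,'G/R %.2f sat %.2f'%(p[1]/p[2],(p[2]-p[0])/p[2]))
```

```text
top oblpale [ 83. 169. 217.] G/R 0.78 sat 0.62
top inlay [ 43.  96. 168.] G/R 0.57 sat 0.74
top brdark [50. 61. 77.] G/R 0.79 sat 0.35
top brshadow [48. 60. 76.] G/R 0.79 sat 0.37
top brleft [35. 52. 91.] G/R 0.57 sat 0.62
top bsdark [32. 49. 85.] G/R 0.58 sat 0.62
top bsshadow [26. 35. 55.] G/R 0.64 sat 0.53
top bo [36. 57. 98.] G/R 0.58 sat 0.63
top sqtop [ 74. 150. 195.] G/R 0.77 sat 0.62
top rdtop [ 79. 161. 210.] G/R 0.77 sat 0.62
top bench [126. 143. 149.] G/R 0.96 sat 0.15
scene bs [15. 32. 67.] G/R 0.48 sat 0.78
scene br [29. 55. 75.] G/R 0.73 sat 0.61
scene bo [24. 40. 72.] G/R 0.56 sat 0.67
scene bo2 [23. 38. 68.] G/R 0.56 sat 0.66
```

```bash
python3 - <<'E'
s=open('fit.py').read()
s=s.replace("u=((R-B)/(R+1)>.33)","u=((R-B)/(R+1)>.27)&(R>G*1.12)")
s=s.replace("pale=u&(G/(R+1)>.6)","pale=u&(G/(R+1)>.64)&(G/(B+1)>1.6)&(G>62)")
open('fit.py','w').write(s)
E
python3 m0.py
```

```text
br oblong scene [ 0.6282  0.0938 -1.3676  0.6191  0.0996  3.1741] res 174.0 (np.float64(1557.0), np.float64(843.0))
br oblong top [0.6278 0.0943 1.188  0.6191 0.0998 3.1966] res 130.6 (np.float64(1264.0), np.float64(587.0))
bs round scene [ 0.3953  0.2514 -0.2675  0.3953  0.2559 -0.0712] res 229.6 (np.float64(1506.0), np.float64(539.0))
bs round top [ 0.3957  0.2511 -0.2666  0.3947  0.2563 -0.0963] res 143.0 (np.float64(1446.0), np.float64(429.0))
bo square scene [ 0.4402 -0.244   0.3272  0.4505 -0.2442  0.0036] res 208.1 (np.float64(1105.0), np.float64(433.0))
bo square top [ 0.4411 -0.2415  3.4686  0.4508 -0.2443  0.0746] res 76.8 (np.float64(1700.0), np.float64(551.0))
cork None scene [ 0.6128 -0.1206  0.5593] res 63.0 (np.float64(1175.0), np.float64(1011.0))
cork None top [ 0.6124 -0.1206  0.5693] res 53.2 (np.float64(1419.0), np.float64(1348.0))
```

Both cameras agree to about 2 mm. Estimates:

| Item | x, y (m) | yaw (rad) |
|---|---|---|
| oblong box | 0.619, 0.100 | 0.045 |
| round box | 0.395, 0.256 | – |
| square box | 0.451, -0.244 | 0.05 |
| base_round | 0.628, 0.094 | – |
| base_square | 0.3955, 0.251 | -0.267 |
| base_oblong | 0.4405, -0.243 | 0.327 |
| cork pad | 0.6126, -0.1206 | – |

Plan: oblong→cork, round→round base, square→square base, oblong→oblong base.

Emit:
apply_moves:
  commands:
    - [[-1,0.106,-0.136,0,0.009],[-1,0.106,-0.136,0,0.009],[-1,0.106,-0.136,0,0.009],[-1,0.106,-0.136,0,0.009],[-1,0.106,-0.136,0,0.009],[-1,0.106,-0.136,0,0.009],[-1,0.106,-0.136,0,0.009],[-1,0.106,-0.136,0,0.009],[-1,0.106,-0.136,0,0.009],[-1,0.106,-0.136,0,0.009],[-1,0.106,-0.136,0,0.009],[-1,0.106,-0.136,0,0.009]]
  force: 15

```text
t: 1.3
eef_pos: [0.4484, 0.3189, 0.2101]
ee_rot: [3.141, 0.0, 0.05]
force: [0.3, -0.1, -1.1]
width: 0.0877
gripper_force: 0.0
```

Emit:
apply_moves:
  commands:
    - [[-1,0.106,-0.136,0,0],[-1,0.106,-0.136,0,0],[-1,0.106,-0.136,0,0],[-1,0.106,-0.136,0,0],[-1,0.106,-0.136,0,0],[-1,0.106,-0.136,0,0],[-1,0.106,-0.136,0,0],[-1,0.106,-0.136,0,0],[-1,0,0,0,0],[-1,0,0,0,0],[-1,0,0,0,0]]

```text
t: 2.4
eef_pos: [0.6171, 0.1029, 0.21]
ee_rot: [3.142, 0.001, 0.049]
force: [0.4, -0.3, 0.3]
width: 0.0876
gripper_force: 0.0
```

Emit:
apply_moves:
  commands:
    - [[-1,0.01,-0.016,-0.13,0],[-1,0,0,-0.13,0],[-1,0,0,-0.13,0],[-1,0,0,-0.13,0],[-1,0,0,-0.13,0],[-1,0,0,-0.06,0],[-1,0,0,-0.06,0],[-1,0,0,-0.06,0],[-1,0,0,0,0],[-1,0,0,0,0]]

```text
t: 3.4
eef_pos: [0.6199, 0.0996, 0.0448]
ee_rot: [-3.142, -0.001, 0.049]
force: [0.4, 0.1, -0.3]
width: 0.0876
gripper_force: 0.0
```

Emit:
apply_moves:
  commands:
    - [[1,0,0,0,0],[1,0,0,0,0],[1,0,0,0,0],[1,0,0,0,0],[1,0,0,0,0],[1,0,0,0,0],[1,0,0,0,0],[1,0,0,0,0]]
  force: 15

```text
t: 4.2
eef_pos: [0.6195, 0.0994, 0.0443]
ee_rot: [3.142, 0.0, 0.049]
force: [0.1, 0.5, 0.4]
width: 0.0292
gripper_force: 0.0
```

Opening is 29 mm with no grip force, which is less than the 46 mm box, so I'm looking before going on.

Run:
```python
from h import *
print(arm.get_state()['width'],arm.get_state()['gripper_force'])
a=grab('scene');b=grab('top')
s=cv2.resize(a['image'][180:320,200:387],None,fx=4,fy=4)[:, :748]
cv2.imwrite('pics/s1.png',s)
cv2.imwrite('pics/t1.png',np.clip(cv2.resize(b['image'][140:280,160:350],None,fx=4,fy=4)*1.4,0,255))
```

```text
0.029240436931653308 0.0[ WARN:0@5.073] global loadsave.cpp:1063 imwrite_ Unsupported depth image for selected encoder is fallbacked to CV_8U.
```

View pics/s1.png

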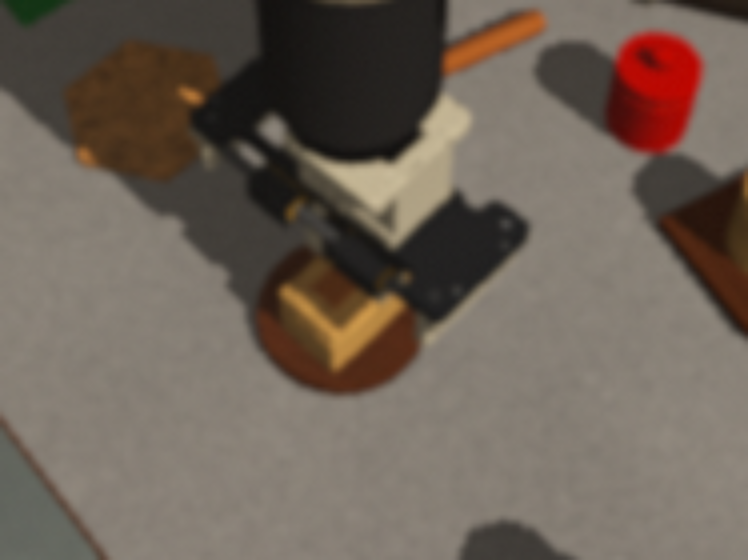

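Run:
```python
from h import *
s=arm.get_state();print(s['eef_pos'],s['ee_rot'],s['width'],s['q'])
a=grab('scene')
f=lambda u:(np.array(u)-[200,180])*4
x,y,z=s['eef_pos']
for n,p in dict(tcp=(x,y,z),tip=(x,y,z-.022),fy=(x,y+.05,z),fmy=(x,y-.05,z),body=(x,y,z+.044),bodyY=(x+.039,y+.0965,z+.044),bodymY=(x,y-.0965,z+.044)).items(): print(n,f(proj(a,p)[0]).round())
```

```text
[0.6195184  0.09944945 0.0443291 ] [3.14155261e+00 5.79611029e-05 4.85395278e-02] 0.02127916885734555 [ 4.69832028e-01  4.29120675e-01 -2.95466950e-01  1.71498151e-05
 -8.46277972e-01  1.14949246e+00]
tcp [356. 278.]
tip [356. 296.]
fy [413. 330.]
fmy [301. 229.]
body [355. 242.]
bodyY [425. 390.]
bodymY [248. 147.]
```

View pics/t1.png

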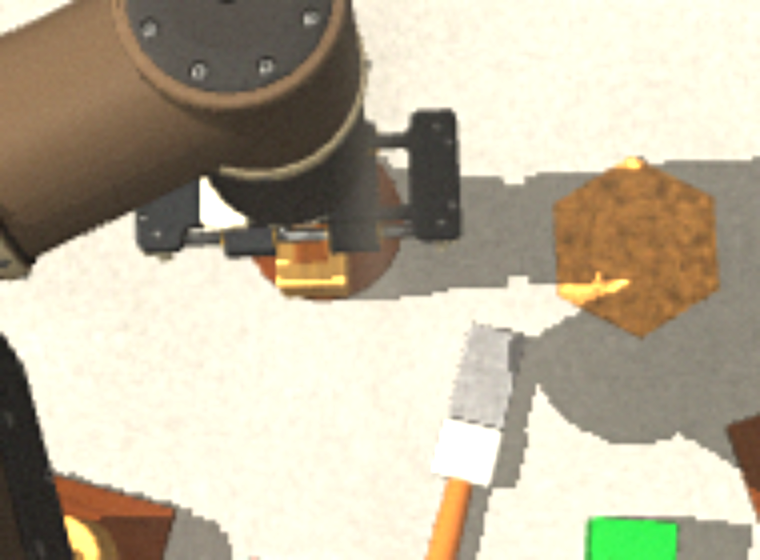

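Run:
```python
from h import *
print(arm.tip_reach,[k for k in dir(arm) if k[0]!='_'],arm.get_state()['width'],arm.get_state()['gripper_force'])
```

```text
0.022 ['Unreachable', 'get_state', 'job_done', 'tip_reach'] 0.01706706219861753 0.0
```

Emit:
apply_moves:
  commands:
    - [[-1,0,0,0,0],[-1,0,0,0,0],[-1,0,0,0,0],[-1,0,0,0,0],[-1,0,0,0,0],[-1,0,0,0,0],[-1,0,0,0,0],[-1,0,0,0,0],[-1,0,0,0,0],[-1,0,0,0,0]]

```text
t: 5.35
eef_pos: [0.6196, 0.0995, 0.0443]
ee_rot: [3.142, -0.0, 0.049]
force: [0.1, -0.1, -0.2]
width: 0.0868
gripper_force: 0.0
```

Run:
```python
from h import *
a=grab('scene')
s=arm.get_state();print(s['eef_pos'],s['width'])
cv2.imwrite('pics/s2.png',np.clip(cv2.resize(a['image'][200:290,235:355],None,fx=6,fy=6,interpolation=cv2.INTER_CUBIC)*1.6,0,255).astype(np.uint8))
```

```text
[0.61951967 0.09945957 0.04434459] 0.08701890211751356
```

View pics/s2.png

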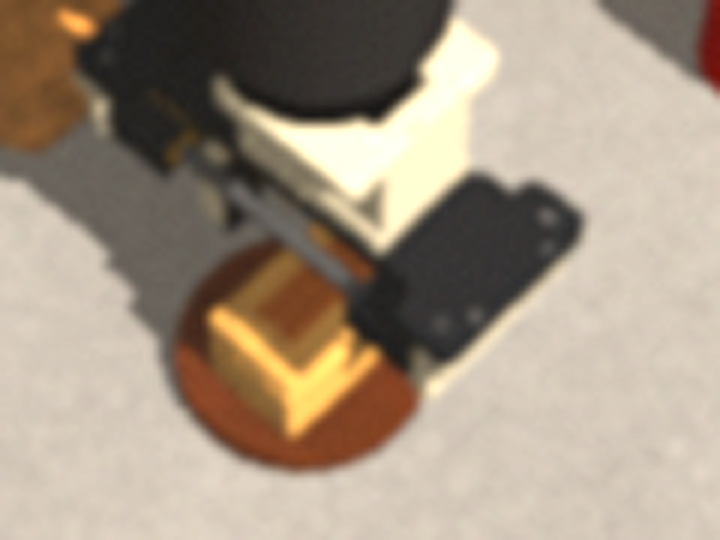

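Run:
```python
from h import *
a=grab('scene')
for z in (.022,.04,.06,.08,.1):
    g=lambda p:((proj(a,p)[0]-[235,200])*6+2.5).round()
    print(z,'L',g((.629,.055,z)),'Lo',g((.629,.035,z)),'R',g((.629,.143,z)),'Ro',g((.629,.164,z)),'axis',g((.6195,.0995,z)))
```

```text
0.022 L [238. 274.] Lo [207. 246.] R [384. 407.] Ro [420. 441.] axis [327. 326.]
0.04 L [237. 253.] Lo [205. 224.] R [384. 387.] Ro [421. 420.] axis [326. 305.]
0.06 L [235. 228.] Lo [202. 199.] R [385. 363.] Ro [423. 397.] axis [326. 281.]
0.08 L [233. 202.] Lo [200. 173.] R [386. 339.] Ro [424. 373.] axis [326. 256.]
0.1 L [231. 176.] Lo [197. 146.] R [386. 314.] Ro [425. 349.] axis [325. 230.]
```

The fingertips appear at z≈0.06, about 40 mm above nominal, so they closed above the lid without touching it. Lowering 24 mm is safe, since the tips must be above 0.06. I'll look again after that.

Emit:
apply_moves:
  commands:
    - [[-1,0,0,-0.03,0],[-1,0,0,-0.03,0],[-1,0,0,-0.03,0],[-1,0,0,-0.03,0],[-1,0,0,0,0],[-1,0,0,0,0]]

```text
t: 6.05
eef_pos: [0.6194, 0.0994, 0.02]
ee_rot: [3.141, 0.001, 0.049]
force: [0.3, 0.6, 0.3]
width: 0.0875
gripper_force: 0.0
```

Run:
```python
from h import *
a=grab('scene')
s=arm.get_state();print(s['eef_pos'],s['width'],s['force'],s['q'])
cv2.imwrite('pics/s3.png',np.clip(cv2.resize(a['image'][200:290,235:355],None,fx=6,fy=6,interpolation=cv2.INTER_CUBIC)*1.6,0,255).astype(np.uint8))
```

```text
[0.61965057 0.09945588 0.0203603 ] 0.08760816867518643 [ 0.15388908  0.78330563 -0.030709  ] [ 4.69798621e-01  4.57710440e-01 -3.15795121e-01  1.39008531e-04
 -7.97319295e-01  1.14952123e+00]
```

View pics/s3.png

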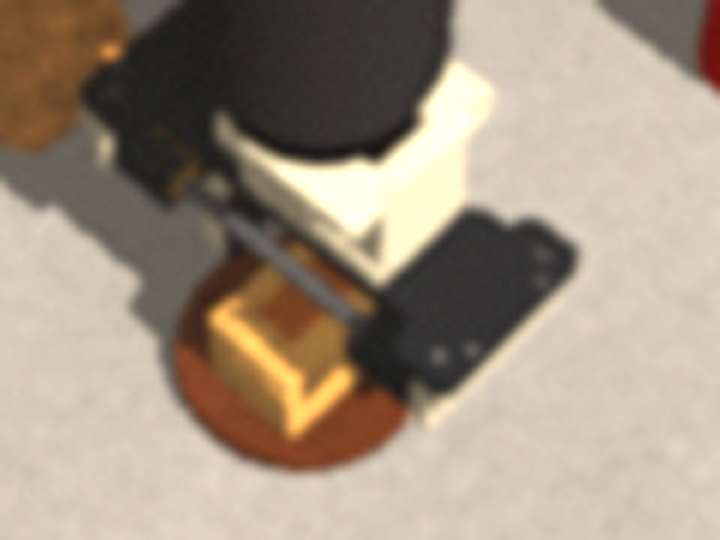

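Run:
```python
from h import *
b=grab('top','t3.png')
for z in (.09,.11,.13,.15,.17): print(z,ray(b,(234.6,185.2),z).round(4), 'span',np.round(ray(b,(194.25,186),z)[1]-ray(b,(275,184),z)[1],4))
cv2.imwrite('pics/t3c.png',np.clip(cv2.resize(b['image'][150:230,180:290],None,fx=7,fy=7,interpolation=cv2.INTER_CUBIC)*1.5,0,255).astype(np.uint8))
```

```text
0.09 [0.6354 0.1036 0.09  ] span 0.2066
0.11 [0.6308 0.1019 0.11  ] span 0.2028
0.13 [0.6261 0.1002 0.13  ] span 0.199
0.15 [0.6214 0.0985 0.15  ] span 0.1952
0.17 [0.6168 0.0968 0.17  ] span 0.1914
```

View pics/t3c.png

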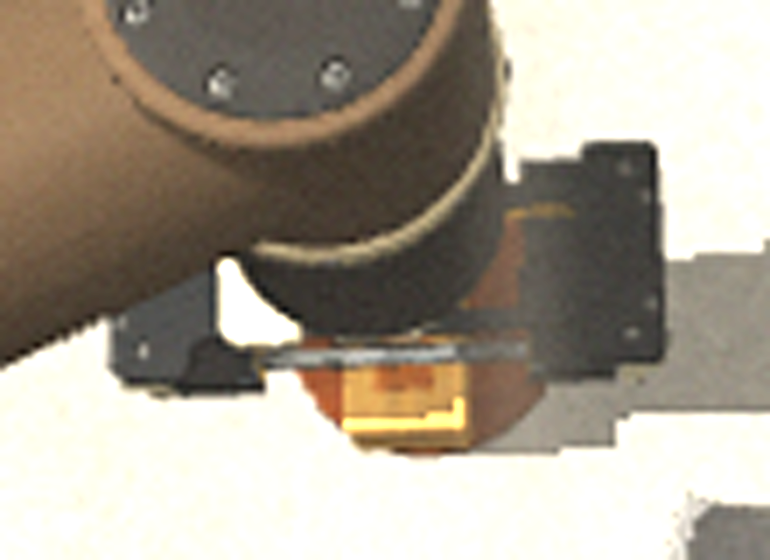

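The top view puts the gripper at the right x,y, with its body about 40–45 mm higher than reported. That makes it a pure height offset, so I lower 14 mm more and grip.

Emit:
apply_moves:
  commands:
    - [[-1,0,0,-0.02,0],[-1,0,0,-0.02,0],[-1,0,0,-0.02,0],[-1,0,0,-0.01,0],[-1,0,0,0,0],[1,0,0,0,0],[1,0,0,0,0],[1,0,0,0,0],[1,0,0,0,0],[1,0,0,0,0],[1,0,0,0,0],[1,0,0,0,0]]
  force: 15

```text
t: 7.35
eef_pos: [0.6195, 0.0994, 0.0064]
ee_rot: [-3.142, -0.0, 0.048]
force: [-0.2, 0.5, 1.3]
width: 0.0459
gripper_force: 15.0
```

Emit:
apply_moves:
  commands:
    - [[1,0,0,0,0],[1,0,0,0,0],[1,0,0,0,0]]

```text
t: 7.65
eef_pos: [0.6196, 0.0995, 0.0064]
ee_rot: [-3.142, -0.0, 0.048]
force: [0.7, 0.2, 1.0]
width: 0.0459
gripper_force: 15.0
```

Gripped at 46 mm with 15 N. Lifting and carrying to the cork pad.

Emit:
apply_moves:
  commands:
    - [[1,0,0,0.03,0],[1,0,0,0.08,0],[1,0,0,0.1,0],[1,0,0,0.1,0],[1,0,0,0.04,0],[1,-0.005,-0.1,0,0],[1,-0.005,-0.1,0,0],[1,-0.005,-0.1,0,0],[1,-0.005,-0.1,0,0],[1,-0.005,-0.1,0,0],[1,-0.005,-0.1,0,0],[1,-0.005,-0.1,0,0]]

```text
t: 8.85
eef_pos: [0.6114, -0.0421, 0.0753]
ee_rot: [3.142, 0.002, 0.048]
force: [0.8, 0.0, -2.6]
width: 0.0461
gripper_force: 15.0
```

Emit:
apply_moves:
  commands:
    - [[1,0,-0.1,0,0],[1,0,-0.1,0,0],[1,0,-0.1,0,0],[1,0,-0.1,0,0],[1,0,0,-0.08,0],[1,0,0,-0.1,0],[1,0,0,-0.08,0],[1,0,0,-0.04,0],[1,0,0,0,0],[1,0,0,0,0]]

```text
t: 9.85
eef_pos: [0.6126, -0.1208, 0.0165]
ee_rot: [3.141, 0.0, 0.049]
force: [-0.3, -0.1, -1.0]
width: 0.0458
gripper_force: 15.0
```

Emit:
apply_moves:
  commands:
    - [[1,0,0,-0.02,0],[1,0,0,-0.02,0],[1,0,0,-0.015,0],[1,0,0,-0.01,0],[1,0,0,-0.005,0],[1,0,0,-0.005,0],[1,0,0,-0.003,0],[1,0,0,0,0],[1,0,0,0,0]]

```text
t: 10.75
eef_pos: [0.6126, -0.1206, 0.0008]
ee_rot: [-3.142, -0.0, 0.048]
force: [-0.0, -0.5, -1.9]
width: 0.0462
gripper_force: 15.0
```

Emit:
apply_moves:
  commands:
    - [[1,0,0,-0.004,0],[1,0,0,0,0],[1,0,0,0,0]]

```text
t: 11.05
eef_pos: [0.6127, -0.1206, 0.0004]
ee_rot: [3.142, -0.0, 0.049]
force: [-2.4, 0.7, 4.6]
width: 0.0458
gripper_force: 15.0
```

Contact at 4.6 N. Releasing, then moving to the round box.

Emit:
apply_moves:
  commands:
    - [[-1,0,0,0,0],[-1,0,0,0,0],[-1,0,0,0,0],[-1,0,0,0,0],[-1,0,0,0,0],[-1,0,0,0.05,0],[-1,0,0,0.12,0],[-1,0,0,0.15,0],[-1,0,0,0.15,0],[-1,0,0,0.08,0]]

```text
t: 12.05
eef_pos: [0.6139, -0.1207, 0.1137]
ee_rot: [3.141, -0.004, 0.049]
force: [0.7, -0.8, -0.8]
width: 0.0877
gripper_force: 0.0
```

Emit:
apply_moves:
  commands:
    - [[-1,-0.068,0.118,0,0],[-1,-0.068,0.118,0,0],[-1,-0.068,0.118,0,0],[-1,-0.068,0.118,0,0],[-1,-0.068,0.118,0,0],[-1,-0.068,0.118,0,0],[-1,-0.068,0.118,0,0],[-1,-0.068,0.118,0,0],[-1,-0.068,0.118,0,0],[-1,-0.068,0.118,0,0],[-1,-0.068,0.118,0,0],[-1,-0.068,0.118,0,0]]

```text
t: 13.25
eef_pos: [0.4489, 0.1636, 0.1109]
ee_rot: [-3.141, -0.001, 0.049]
force: [0.3, 0.2, -0.3]
width: 0.0878
gripper_force: 0.0
```

Emit:
apply_moves:
  commands:
    - [[-1,-0.068,0.118,0,0],[-1,-0.068,0.118,0,0],[-1,-0.068,0.118,0,0],[-1,-0.068,0.118,0,0],[-1,0,0,0,0],[-1,0,0,0,0]]

```text
t: 13.85
eef_pos: [0.3947, 0.2576, 0.1106]
ee_rot: [-3.141, -0.0, 0.05]
force: [-0.0, 0.4, 0.4]
width: 0.0871
gripper_force: 0.0
```

Emit:
apply_moves:
  commands:
    - [[-1,0,-0.008,-0.1,0],[-1,0,0,-0.1,0],[-1,0,0,-0.1,0],[-1,0,0,-0.08,0],[-1,0,0,-0.05,0],[-1,0,0,-0.03,0],[-1,0,0,-0.02,0],[-1,0,0,0,0],[1,0,0,0,0],[1,0,0,0,0],[1,0,0,0,0],[1,0,0,0,0]]

```text
t: 15.05
eef_pos: [0.395, 0.2556, 0.0142]
ee_rot: [-3.141, -0.0, 0.049]
force: [0.8, -0.4, 0.3]
width: 0.0614
gripper_force: 0.0
```

Emit:
apply_moves:
  commands:
    - [[1,0,0,0,0],[1,0,0,0,0],[1,0,0,0,0],[1,0,0,0,0]]

```text
t: 15.45
eef_pos: [0.395, 0.2556, 0.0142]
ee_rot: [-3.141, -0.0, 0.049]
force: [-1.3, 0.2, 5.9]
width: 0.0581
gripper_force: 15.0
```

Emit:
apply_moves:
  commands:
    - [[1,0,0,0.03,0],[1,0,0,0.08,0],[1,0,0,0.1,0],[1,0,0,0.1,0],[1,0,0,0.06,0],[1,0,0,0.03,0]]

```text
t: 16.05
eef_pos: [0.3952, 0.2557, 0.0951]
ee_rot: [-3.14, -0.001, 0.048]
force: [0.5, 0.7, -1.4]
width: 0.058
gripper_force: 15.0
```

Emit:
apply_moves:
  commands:
    - [[1,0.097,-0.067,0,0],[1,0.097,-0.067,0,0],[1,0.097,-0.067,0,0],[1,0.097,-0.067,0,0],[1,0.097,-0.067,0,0],[1,0.097,-0.067,0,0],[1,0.097,-0.067,0,0],[1,0.097,-0.067,0,0],[1,0.097,-0.067,0,0],[1,0.097,-0.067,0,0],[1,0.097,-0.067,0,0],[1,0.097,-0.067,0,0]]

```text
t: 17.25
eef_pos: [0.6279, 0.0938, 0.093]
ee_rot: [3.141, 0.002, 0.048]
force: [-0.2, -0.7, -2.6]
width: 0.0585
gripper_force: 15.0
```

Emit:
apply_moves:
  commands:
    - [[1,0,0,-0.08,0],[1,0,0,-0.1,0],[1,0,0,-0.08,0],[1,0,0,-0.06,0],[1,0,0,-0.02,0],[1,0,0,0,0],[1,0,0,0,0]]

```text
t: 17.95
eef_pos: [0.6282, 0.0949, 0.0266]
ee_rot: [-3.141, -0.001, 0.049]
force: [-0.4, -0.2, -1.1]
width: 0.0576
gripper_force: 15.0
```

Run:
```python
from h import *
s=arm.get_state();print(s['eef_pos'],s['force'])
a=grab('scene');im=a['image'];b=grab('top')
o=np.hstack([cv2.resize(im[195:295,240:340],(400,400),interpolation=cv2.INTER_CUBIC),cv2.resize(b['image'][150:250,240:340] ,(400,400),interpolation=cv2.INTER_CUBIC)])
cv2.imwrite('pics/s4.png',np.clip(o*1.5,0,255).astype(np.uint8))
```

```text
[0.62820111 0.0948593  0.02656427] [-0.36586213 -0.19518477 -1.13657296]
```

View pics/s4.png

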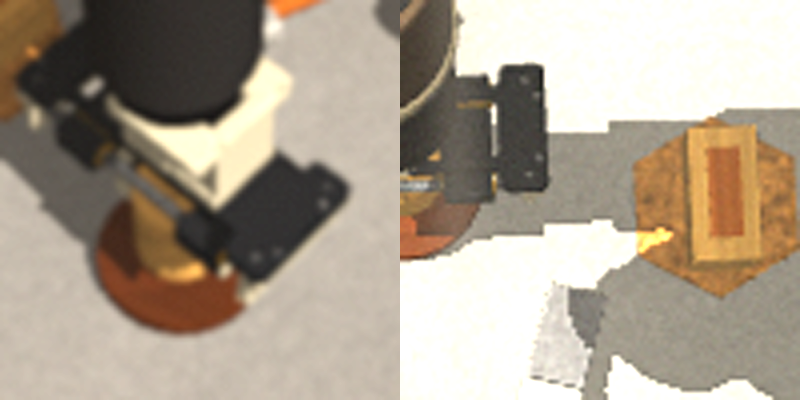

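The round box (crop 170,240) hovers over the round base. The oblong box stands upright and centred on the cork (crop 722,195). Setting the round box down.

Emit:
apply_moves:
  commands:
    - [[1,0,-0.003,-0.02,0],[1,0,0,-0.02,0],[1,0,0,-0.01,0],[1,0,0,-0.005,0],[1,0,0,-0.003,0],[1,0,0,-0.003,0],[1,0,0,0,0],[1,0,0,0,0]]

```text
t: 18.85
eef_pos: [0.6277, 0.094, 0.0142]
ee_rot: [3.142, -0.0, 0.049]
force: [-4.3, -1.0, 4.9]
width: 0.0577
gripper_force: 15.0
```

Emit:
apply_moves:
  commands:
    - [[-1,0,0,0,0],[-1,0,0,0,0],[-1,0,0,0,0],[-1,0,0,0,0],[-1,0,0,0,0],[-1,0,0,0.05,0],[-1,0,0,0.12,0],[-1,0,0,0.15,0],[-1,0,0,0.15,0],[-1,0,0,0.05,0]]

```text
t: 19.85
eef_pos: [0.6297, 0.0946, 0.1223]
ee_rot: [-3.14, -0.006, 0.049]
force: [0.3, 0.3, 0.2]
width: 0.0875
gripper_force: 0.0
```

Emit:
apply_moves:
  commands:
    - [[-1,-0.055,-0.106,0,-0.031],[-1,-0.055,-0.106,0,-0.031],[-1,-0.055,-0.106,0,-0.031],[-1,-0.055,-0.106,0,-0.031],[-1,-0.055,-0.106,0,-0.031],[-1,-0.055,-0.106,0,-0.031],[-1,-0.055,-0.106,0,-0.031],[-1,-0.055,-0.106,0,-0.031],[-1,-0.055,-0.106,0,-0.031],[-1,-0.055,-0.106,0,-0.031],[-1,-0.055,-0.106,0,-0.031],[-1,-0.055,-0.106,0,-0.031]]

```text
t: 21.05
eef_pos: [0.4951, -0.1611, 0.1181]
ee_rot: [-3.141, -0.0, -1.124]
force: [0.7, -0.1, 0.6]
width: 0.0875
gripper_force: 0.0
```

Emit:
apply_moves:
  commands:
    - [[-1,-0.055,-0.106,0,-0.032],[-1,-0.055,-0.106,0,-0.032],[-1,-0.055,-0.106,0,-0.032],[-1,-0.055,-0.106,0,-0.032],[-1,0,0,0,0],[-1,0,0,0,0]]

```text
t: 21.65
eef_pos: [0.4516, -0.2455, 0.118]
ee_rot: [-3.141, -0.0, -1.522]
force: [0.9, -0.0, 0.6]
width: 0.0878
gripper_force: 0.0
```

Run:
```python
from fit import *
s=arm.get_state();print(s['eef_pos'],s['ee_rot'],s['q'])
for n in('top','scene'):
    f=grab(n)
    r=fit(f,'br','round',[.628,.094,0],[.628,.094,0],.012);print(n,r[0].round(4),r[1:])
    r=fit(f,'cork','oblong',[.6126,-.1206,.56],[.6126,-.1206,.05],.006);print(n,r[0].round(4),r[1:])
```

```text
[ 0.45156678 -0.24550153  0.11801512] [-3.14118991e+00 -1.01665546e-05 -1.52244408e+00] [-1.15600045e-01  1.77511362e-01 -4.67392002e-01 -6.97262884e-05
 -9.25493959e-01  1.63994224e-01]
top [ 0.6281  0.0942 -0.0618  0.6282  0.0945  0.0675] (np.float64(106.49019607843138), np.float64(1259.0), np.float64(427.0))
top [ 0.5514 -0.0597  0.0443  0.6309 -0.1231  1.0842] (np.float64(2713.7058823529414), np.float64(4353.0), np.float64(369.0))
scene [0.628  0.0932 0.0444 0.6282 0.0937 0.0597] (np.float64(127.02352941176468), np.float64(1468.0), np.float64(622.0))
scene [ 0.6133 -0.1193  0.5581  0.6141 -0.1193  0.0169] (np.float64(462.97254901960787), np.float64(1301.0), np.float64(1084.0))
```

Round box is centred to under 1 mm. Now descending on the square box.

Emit:
apply_moves:
  commands:
    - [[-1,-0.004,0.006,-0.1,0],[-1,0,0,-0.12,0],[-1,0,0,-0.12,0],[-1,0,0,-0.1,0],[-1,0,0,-0.06,0],[-1,0,0,-0.04,0],[-1,0,0,0,0],[1,0,0,0,0],[1,0,0,0,0],[1,0,0,0,0],[1,0,0,0,0],[1,0,0,0,0]]

```text
t: 22.95
eef_pos: [0.4511, -0.2441, 0.0101]
ee_rot: [-3.141, -0.0, -1.522]
force: [-1.2, 1.1, 2.7]
width: 0.0541
gripper_force: 14.9
```

Emit:
apply_moves:
  commands:
    - [[1,0,0,0,0],[1,0,0,0,0],[1,0,0,0,0],[1,0,0,0,0]]

```text
t: 23.35
eef_pos: [0.4511, -0.244, 0.0101]
ee_rot: [-3.141, -0.0, -1.522]
force: [-1.7, 0.4, 4.7]
width: 0.0545
gripper_force: 14.9
```

Emit:
apply_moves:
  commands:
    - [[1,0,0,0.03,0],[1,0,0,0.08,0],[1,0,0,0.12,0],[1,0,0,0.12,0],[1,0,0,0.08,0],[1,0,0,0.03,0]]

```text
t: 23.95
eef_pos: [0.4517, -0.2441, 0.1034]
ee_rot: [-3.139, -0.0, -1.522]
force: [-0.8, -0.2, -2.1]
width: 0.0541
gripper_force: 14.9
```

Emit:
apply_moves:
  commands:
    - [[1,0.025,0.124,0,0],[1,0.025,0.124,0,0],[1,0.025,0.124,0,0],[1,0.025,0.124,0,0],[1,0.025,0.124,0,0],[1,0.025,0.124,0,0],[1,0.025,0.124,0,0],[1,0.025,0.124,0,0],[1,0.025,0.124,0,0],[1,0.025,0.124,0,0]]

```text
t: 24.95
eef_pos: [0.5003, 0.0049, 0.1009]
ee_rot: [3.14, -0.0, -1.523]
force: [-0.1, 0.4, -1.9]
width: 0.0544
gripper_force: 14.9
```

Emit:
apply_moves:
  commands:
    - [[1,-0.053,0.124,0,-0.01],[1,-0.053,0.124,0,-0.01],[1,-0.053,0.124,0,-0.01],[1,-0.053,0.124,0,-0.01],[1,-0.053,0.124,0,-0.01],[1,-0.053,0.124,0,-0.01],[1,-0.053,0.124,0,-0.01],[1,-0.053,0.124,0,-0.01],[1,-0.053,0.124,0,-0.01],[1,-0.053,0.124,0,-0.01],[1,0,0,0,0],[1,0,0,0,0]]

```text
t: 26.15
eef_pos: [0.3942, 0.252, 0.101]
ee_rot: [3.141, -0.001, -1.835]
force: [-0.4, -0.1, -2.4]
width: 0.0544
gripper_force: 14.9
```

Emit:
apply_moves:
  commands:
    - [[1,0.007,-0.004,-0.06,-0.001],[1,0,0,-0.1,0],[1,0,0,-0.1,0],[1,0,0,-0.08,0],[1,0,0,-0.05,0],[1,0,0,-0.03,0],[1,0,0,-0.015,0],[1,0,0,-0.008,0],[1,0,0,-0.005,0],[1,0,0,-0.004,0],[1,0,0,0,0],[1,0,0,0,0]]

```text
t: 27.35
eef_pos: [0.3965, 0.2514, 0.0116]
ee_rot: [-3.141, 0.001, -1.839]
force: [0.4, -0.7, -1.7]
width: 0.0541
gripper_force: 14.9
```

Emit:
apply_moves:
  commands:
    - [[1,-0.004,0,-0.003,0],[1,0,0,-0.003,0],[1,0,0,-0.002,0],[1,0,0,0,0],[1,0,0,0,0]]

```text
t: 27.85
eef_pos: [0.3955, 0.2513, 0.0101]
ee_rot: [-3.142, 0.0, -1.839]
force: [-2.7, 0.9, 5.1]
width: 0.0542
gripper_force: 14.9
```

Emit:
apply_moves:
  commands:
    - [[-1,0,0,0,0],[-1,0,0,0,0],[-1,0,0,0,0],[-1,0,0,0,0],[-1,0,0,0,0],[-1,0,0,0.05,0],[-1,0,0,0.12,0],[-1,0,0,0.15,0],[-1,0,0,0.15,0],[-1,0,0,0.05,0]]

```text
t: 28.85
eef_pos: [0.3967, 0.2525, 0.1175]
ee_rot: [-3.139, 0.005, -1.839]
force: [0.9, 0.4, 0.1]
width: 0.0876
gripper_force: 0.0
```

Emit:
apply_moves:
  commands:
    - [[-1,0.068,-0.116,0,0.0375],[-1,0.068,-0.116,0,0.0375],[-1,0.068,-0.116,0,0.0375],[-1,0.068,-0.116,0,0.0375],[-1,0.068,-0.116,0,0.0375],[-1,0.068,-0.116,0,0.0375],[-1,0.068,-0.116,0,0.0375],[-1,0.068,-0.116,0,0.0375],[-1,0.068,-0.116,0,0.0375],[-1,0.068,-0.116,0,0.0375],[-1,0.068,-0.116,0,0.0375],[-1,0.068,-0.116,0,0.0375]]

```text
t: 30.05
eef_pos: [0.559, -0.0283, 0.1139]
ee_rot: [3.141, 0.0, -0.421]
force: [0.1, 0.5, -0.4]
width: 0.0873
gripper_force: 0.0
```

Emit:
apply_moves:
  commands:
    - [[-1,0.068,-0.116,0,0.0375],[-1,0.068,-0.116,0,0.0375],[-1,0.068,-0.116,0,0.0375],[-1,0.068,-0.116,0,0.0375],[-1,0,0,0,0],[-1,0,0,0,0]]

```text
t: 30.65
eef_pos: [0.6127, -0.1204, 0.1134]
ee_rot: [-3.141, 0.001, 0.042]
force: [-1.0, -0.5, -0.1]
width: 0.0873
gripper_force: 0.0
```

Run:
```python
from fit import *
s=arm.get_state();print(s['eef_pos'],s['ee_rot'])
for n in('top','scene'):
    f=grab(n)
    r=fit(f,'bs','square',[.3955,.2513,-.267],[.3955,.2513,-.267],.012);print(n,r[0].round(4),r[1:])
    for y in(.327,):
        r=fit(f,'bo',None,[.4405,-.2428,y],None,0,half=40);print(n,r[0].round(4),r[1:])
```

```text
[ 0.61268891 -0.12044936  0.11338571] [-3.14144999e+00  1.04089626e-03  4.23814313e-02]
top [ 0.3332  0.1514  0.0078  0.4444  0.1422 -0.4864] (np.float64(1173.4823529411765), np.float64(2163.0), np.float64(0.0))
top [ 0.4411 -0.2417  0.3237] (np.float64(45.84313725490196), np.float64(1650.0), np.float64(0.0))
scene [ 0.3949  0.2512 -0.2616  0.3951  0.2512 -0.2189] (np.float64(305.7176470588235), np.float64(1513.0), np.float64(553.0))
scene [ 0.3916 -0.2608  0.3868] (np.float64(424.3372549019607), np.float64(486.0), np.float64(0.0))
```

Square box sits centred. Gripping the oblong on the cork.

Emit:
apply_moves:
  commands:
    - [[-1,0,0,-0.1,0.002],[-1,0,0,-0.13,0],[-1,0,0,-0.13,0],[-1,0,0,-0.1,0],[-1,0,0,-0.06,0],[-1,0,0,-0.045,0],[-1,0,0,0,0],[1,0,0,0,0],[1,0,0,0,0],[1,0,0,0,0],[1,0,0,0,0],[1,0,0,0,0]]

```text
t: 31.95
eef_pos: [0.6133, -0.12, 0.0011]
ee_rot: [-3.142, -0.001, 0.052]
force: [-0.3, 0.9, -0.1]
width: 0.0528
gripper_force: 0.0
```

Emit:
apply_moves:
  commands:
    - [[1,0,0,0,0],[1,0,0,0,0],[1,0,0,0,0],[1,0,0,0,0]]

```text
t: 32.35
eef_pos: [0.6132, -0.12, 0.0009]
ee_rot: [3.141, -0.0, 0.052]
force: [-1.1, -0.4, 2.6]
width: 0.0461
gripper_force: 15.0
```

Emit:
apply_moves:
  commands:
    - [[1,0,0,0.03,0],[1,0,0,0.08,0],[1,0,0,0.12,0],[1,0,0,0.12,0],[1,0,0,0.07,0],[1,0,0,0.03,0]]

```text
t: 32.95
eef_pos: [0.6138, -0.1198, 0.0923]
ee_rot: [-3.141, -0.002, 0.052]
force: [-0.5, 0.2, -1.9]
width: 0.0461
gripper_force: 15.0
```

Emit:
apply_moves:
  commands:
    - [[1,-0.095,-0.068,0,0.0097],[1,-0.095,-0.068,0,0.0097],[1,-0.095,-0.068,0,0.0097],[1,-0.095,-0.068,0,0.0097],[1,-0.095,-0.068,0,0.0097],[1,-0.095,-0.068,0,0.0097],[1,-0.095,-0.068,0,0.0097],[1,-0.095,-0.068,0,0.0097],[1,-0.095,-0.068,0,0.0097],[1,0,0,0,0],[1,0,0,0,0]]

```text
t: 34.05
eef_pos: [0.4416, -0.2425, 0.0903]
ee_rot: [-3.141, 0.001, 0.324]
force: [-0.1, 0.6, -1.7]
width: 0.046
gripper_force: 15.0
```

Lowering to just above 0.0069 (−0.083 m).

Emit:
apply_moves:
  commands:
    - [[1,0,0,-0.06,0],[1,0,0,-0.1,0],[1,0,0,-0.1,0],[1,0,0,-0.07,0],[1,0,0,-0.04,0],[1,0,0,-0.02,0],[1,0,0,-0.01,0],[1,0,0,-0.005,0],[1,0,0,-0.004,0],[1,0,0,0,0],[1,0,0,0,0]]

```text
t: 35.15
eef_pos: [0.4424, -0.2424, 0.0093]
ee_rot: [3.141, -0.001, 0.326]
force: [0.8, -0.1, -1.2]
width: 0.046
gripper_force: 15.0
```

Emit:
apply_moves:
  commands:
    - [[1,-0.003,0,-0.005,0],[1,0,0,-0.003,0],[1,0,0,-0.003,0],[1,0,0,0,0],[1,0,0,0,0]]

```text
t: 35.65
eef_pos: [0.4415, -0.2424, 0.0069]
ee_rot: [3.142, 0.0, 0.326]
force: [-1.1, 0.6, 2.1]
width: 0.0464
gripper_force: 15.0
```

Emit:
apply_moves:
  commands:
    - [[-1,0,0,0,0],[-1,0,0,0,0],[-1,0,0,0,0],[-1,0,0,0,0],[-1,0,0,0,0],[-1,0,0,0.05,0],[-1,0,0,0.12,0],[-1,0,0,0.15,0],[-1,0,0,0.2,0],[-1,0,0,0.2,0],[-1,0,0,0.15,0]]

```text
t: 36.75
eef_pos: [0.442, -0.2426, 0.1844]
ee_rot: [3.14, -0.003, 0.326]
force: [1.5, -0.1, -0.7]
width: 0.088
gripper_force: 0.0
```

Emit:
apply_moves:
  commands:
    - [[-1,0.04,0.15,0,0],[-1,0.04,0.15,0,0],[-1,0.04,0.15,0,0],[-1,0.04,0.15,0,0],[-1,0.04,0.15,0,0],[-1,0.04,0.15,0,0],[-1,0.04,0.15,0,0],[-1,0.04,0.15,0,0],[-1,0.04,0.15,0,0],[-1,0,0,0,0],[-1,0,0,0,0]]

```text
t: 37.85
eef_pos: [0.5134, 0.0282, 0.1812]
ee_rot: [-3.142, -0.0, 0.327]
force: [0.2, -0.1, -0.6]
width: 0.0877
gripper_force: 0.0
```

Run:
```python
from fit import *
s=arm.get_state();print(s['eef_pos'])
fs={n:grab(n,n+'9.png') for n in('top','scene')}
for n,f in fs.items():
    for a in [('bo','oblong',[.4405,-.2428,.327],[.4405,-.2428,.327],.012),('bs','square',[.3955,.2513,-.267],[.3955,.2513,-.267],.012)]:
        r=fit(f,*a);print(n,r[0].round(4),r[1:])
```

```text
[0.51341548 0.02820153 0.18120956]
top [ 0.4411 -0.2416  0.3232  0.4404 -0.2421  0.3126] (np.float64(81.49019607843138), np.float64(1642.0), np.float64(756.0))
top [ 0.3341  0.3206  0.0528  0.3967  0.227  -0.2602] (np.float64(4009.2509803921566), np.float64(5647.0), np.float64(166.0))
scene [ 0.4436 -0.2456  0.4076  0.4577 -0.2366  0.9256] (np.float64(610.3607843137254), np.float64(823.0), np.float64(216.0))
scene [ 0.3949  0.251  -0.2687  0.3949  0.2513 -0.2069] (np.float64(306.63529411764705), np.float64(1514.0), np.float64(551.0))
```

View pics/top9.png

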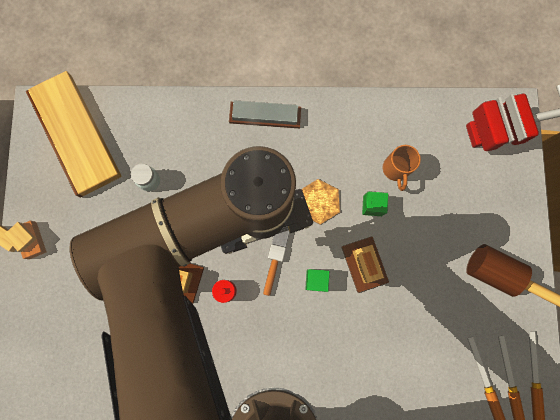

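View pics/scene9.png

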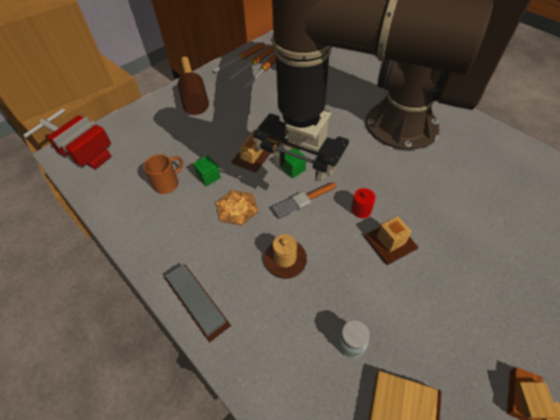

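All three boxes are on their own bases, upright, and the bystanders are unmoved. The fit for the square box is doubtful on yaw (−0.21 against −0.27), so I check it in one crop with an overlay.

Run:
```python
from fit import *
f=grab('scene');im=cv2.resize(f['image'][210:265,360:425],None,fx=8,fy=8,interpolation=cv2.INTER_CUBIC);im=np.clip(im*1.7,0,255).astype(np.uint8)
o=im.copy()
def top(k,p,z,col):
    xy=shape(k)[0];c,s=np.cos(p[2]),np.sin(p[2]);w=xy@np.array([[c,s],[-s,c]])+p[:2]
    q=(proj(f,np.c_[w,np.full(len(w),z)])-[360,210]+.5)*8
    cv2.polylines(o,[np.round(q).astype(np.int32)],True,col,1)
top('square',[.3949,.2513,-.267],.072,(255,0,0));top('square',[.3949,.2513,-.207],.072,(0,255,0));top('bs',[.3949,.251,-.267],.012,(255,0,255))
cv2.imwrite('pics/sq.png',o)
```

```text
(no output)
```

View pics/sq.png

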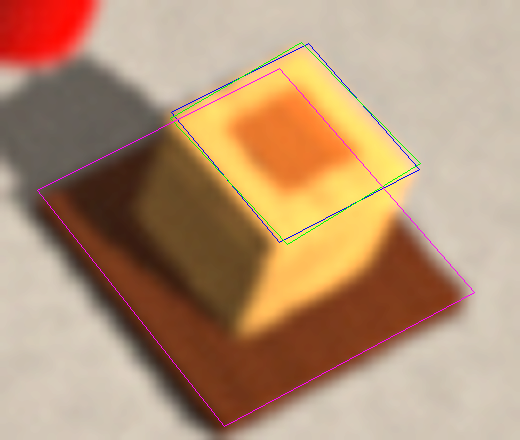

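The lid edges match the blue outline (−0.267), so the square box is in line with its base edges. Handing in.

```bash
python3 -c "
from h import *
print(arm.job_done())"
```

```text
the job is handed in; nothing more can be done
None
```

The oblong box went to the cork pad first. All three boxes now stand upright on their own bases, centred to about 1 mm by the camera fits, with the square and oblong boxes in line with their base edges; the job was handed in at about 38 s.

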